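Load the tube block on the shaker and latch it down

TASK

Load the shaker: lower the tube block that has the hook into the nest on the deck, gently, its side notch over the nest's key, until it is fully home. Then, with the lever still up, swing the latch's wire loop over the block's hook, and push the lever down past its toggle point so that the loop pulls tight and stays latched. Leave everything else on the bench where it is.

Things in the scene. Friction and masses are not known exactly. Their poses are not given: they have to be found in the camera images.
- block: Tube block to load: aluminium, 66 (x) x 100 (y) x 45 mm high, 0.3-0.65 kg, tubes up to 8 mm out of its top; origin at the centre of its underside. Only this one has a steel hook on its -y end and a notch in its +x side. Starts loose on the bench at either of two places
- block_grip (a point): Centre of the grip bar of the block's grey carrying arch, 87 mm above its underside; axes as the block's. Bar 14 mm thick (x), 92 mm long (y), 12 mm high, free below down to the tubes except for uprights at y = +-42 mm
- keeper (a point): Point on the block where the roller's axis lies when hooked tight: 72 mm to -y of the block's centre, 34 mm above its underside; axes as the block's. The hook is a ledge 24 mm wide (x), 30 mm long, top 4 mm below this point, with an upturned lip whose inner face is 4 mm to -y, lip 4 mm thick, top 5.5 mm above this point. Pocket from lip to block end: 26 mm
- notch (a point): In the block's +x side at its underside: notch 14 mm wide (y), 10 mm deep, through the whole height; this point is in the middle of its mouth, 33 mm to +x and 22 mm to +y of the block's centre
- shaker: Tube shaker fixed to the bench: beige housing 200 (x) x 262 (y) mm, dark deck 82 mm above the bench; origin at the centre of its underside. The latch is at the deck's -y end, the nest at its +y end
- nest (a point): Centre of the nest on the deck top, axes as the shaker's. The centre of the block's underside belongs here, axes along the shaker's (hook towards the latch), 1.5 mm play each way; the latch finally draws the block 1.5 mm to -y. Four corner posts with flared tops: 47 mm high at the latch end, 31 mm at the other
- key (a point): Foot of the nest's key on the deck, 33 mm to +x and 22 mm to +y of the nest's centre: an upright steel rib 10 mm wide (y), 30 mm high, reaching 7 mm further in towards the nest than this point. The block's notch drops over it; turned half round the block cannot go down
- lever_pivot (a point): Middle of the lever's hinge axis (along the shaker's x), 18 mm above the deck; axes as the shaker's
- lever (a joint): Lever angle, rad: 0 = latched, flat, pointing to the shaker's -y; grows as raised; 1.57 upright; stop 1.70. Starts at 1.40 to 1.65; stays where left (0.05 N m friction). With the loop hooked, pushing it down stretches the loop's springs from about 0.8 rad on (at most about 2 N at the tip); past the toggle point at 0.14 rad it stays down
- lever_tip (a point): Free end of the lever, 67 mm from its hinge; a strip 22 mm wide (x), 5 mm thick, with a black grip 24 mm wide and 7 mm thick on the last 30 mm. Lying latched its top is 7 mm above the hinge axis
- loop_swing (a joint): Swing of the wire loop relative to the lever, rad: 0 latched, grows as it swings up and back; stop at 3.12. Elevation of the loop above the shaker's +y direction = 0.375 - lever + loop_swing. Starts leaning 5 to 30 degrees back from upright, away from the nest, near its stop; little friction: tipped over 15 degrees past upright towards the nest it falls by its weight
- loop: The latch's wire loop: two 5 mm wires, 44 mm wide over all, one each side of the lever, joined by a roller at the end; origin on its pivot pin, which the lever carries 20 mm from its hinge; y along the wires; 65.5 mm to the roller, stretches up to 7 mm on springs (6.5 N/mm)
- roller (a point): Middle of the loop's roller: a steel bar 8 mm thick, 44 mm long along the shaker's x; it goes behind the hook's lip. Parked, it stands about 175 mm above the bench, 10 to 30 mm beyond the upright lever's end
- spare: Other aluminium tube block, same size and arch, no hook, no notch, wider tubes: not wanted; origin at the centre of its underside
- tip_box: Closed pipette-tip box, 118 x 80 x 71 mm, bystander; origin under its centre
- microplate: White 96-well plate, 128 x 86 x 15 mm, bystander; origin under its centre
- amber_bottle: Amber bottle, 68 mm diameter, 140 mm high, bystander; origin under its centre
- beaker: Small glass beaker, 52 mm diameter, 60 mm high, bystander; origin under its centre
- pen: Marker pen, 135 mm long, bystander, lying; origin under its middle
- timer: White lab timer, 66 x 66 x 16 mm, bystander; origin under its centre
- pipette: Pipette lying on the bench, 236 mm long, bystander; origin under its middle
Mind the look-alikes: they are no part of the job. What is shaped like the block but blue or green is not meant.

How it is judged:
By the outcome, as a careful person would: the job done as asked, in the order asked, and still so for the second after the job is handed in, with the robot touching nothing.
It also fails if it takes over 72 s, if anything falls off the work surface, if the arm or the gripper's body presses on something with over 40 N, if the wrist force passes 120 N, or if a joint passes its speed limit or range.

ROBOT

A 6-joint arm with a two-finger parallel gripper is mounted at the origin on the work surface. World frame = base frame: x ahead of the robot, y to its left, z up, the work surface at z = 0. Lengths are in m, angles in rad, forces in N, time in s.
With the tool pointing down it reaches from about 0.3 to 0.875 m from the base axis. Payload 6.4 kg.
Tool frame: the origin (TCP) lies between the finger pads; the fingertips stand 11 mm ahead of it and the grasp point (between the pads) lies 8 mm behind it (ctrl.tcp_to_tips is the distance from the TCP to the fingertips, in m); x points along the fingers, z is the direction in which the jaws open and shut, and the axes are right-handed (so a half turn about x gives the same grasp; the last joint's range is limited). The gripper opens to 85 mm and grips with 20 to 120 N. Pads are 22 mm wide; open, the fingers measure 114 mm over their backs; the gripper's body (76 mm by 85 mm) begins 54 mm behind the grasp point. The pads swing forward as they close: fully open they stand 13 mm farther back than shut.
Start: joints at [1.138, 0.181, 1.607, -0, 1.354, -0.206], TCP at [0.129, 0.56, 0.242] pointing down, gripper open.
Joint ranges: [-2.99, 2.99], [-0.89, 2.07], [0.3, 2.58], [-1.14, 4.28], [0, 2.63], [-3.12, 3.12]. Speed limits (rad/s): [2.57, 2.57, 3.01, 3.14, 3.14, 3.14].

INTERFACE

Orientations are given as a unit quaternion [w, x, y, z].
In Python, from bench import ctrl, eyes, hand_in gives the robot as it stands. The module is installed in compiled form; this text tells all that it offers.
- The arm moves only by the tool step_arm, never from a script. Its arguments are lists of equal length, an entry for each row: "xyz": the shift along the world's x, y, z in mm, a list of three; "spin": the turn about the world's z in rad; "fingers": the opening in per cent of the stroke, from 0 (shut) to 100 (fully open). A call has 1 to 10 rows; each row is the pose to reach, as a shift and turn from the pose commanded when the call began; what a row does not reach only later rows make up. A row lasts 1/10 s, in which the tool goes at most 50 mm and 8.59 degrees, less where a joint would pass 70% of its speed; a pose out of reach is approached as far as the arm can. A call with a gripper value outside its range is refused whole. The fingers move at their own pace and stop on an object; the grip force is fixed at half the most. Time passes only in rows, so rows that repeat a pose let the fingers close. It gives the time, the measured TCP pose, the force and the opening at its end, in the units of the state.
- ctrl.get_obs(): the state, without advancing time (a new reading comes with each control period).
- eyes.camera(name): name is "scene" or "top" or "wrist"; returns the picture (384x512x3 uint8, red, green, blue); there is no depth.
- eyes.camera_model(name): a dict with "vertical_fov" (degrees; the focal length in pixels is half the picture's height over the tangent of half this angle, whatever the lens; pixels are square), "cx", "cy" (the principal point, pixels), "pose" (4x4, takes a point from camera to world coordinates); the wrist camera has in their place "tool_from_camera" (4x4, takes a point from camera to tool coordinates, whose origin is the TCP and whose axes are the tool frame's). Camera axes: x right, y up, looking along -z (the intrinsics and any distortion apply to the point x, -y, -z); pixel columns grow to the right and rows downward; lengths in m; the calibration is good to about 2 mm. A picture is of the moment at which its call begins: read the wrist's pose just before it. camera_model takes no time and is no camera call.
- hand_in(): hands the job in, once; it reports no verdict.
The state is a dict: "time_s": time; "q": joint angles; "dq": joint speeds; "joint_efforts": joint torques, N m; "eef_pos": TCP position; "eef_rot": TCP orientation; "wrist_force": force on the tool from outside, world axes, zero at the start; "torque": the same for the moment, N m; "opening": opening from 0.0 (shut) to 1.0 (fully open).
Only numpy, scipy, OpenCV 4.12 (cv2) and the standard library are available. Lean on these libraries where they do the work, as an engineer would, in place of code of your own. Each camera call takes 0.05 s, during which the arm holds its last target.

## Working session

There is one attempt and no reset: what is moved stays moved. The work goes in short steps, Python scripts to look and compute and a tool call to move; the robot and the scene stay as the last step left them, time stands still between calls to the robot, and variables do not carry over. Pictures are saved under pics/ and viewed, and the job is handed in when it is done.

Besides the shell and the picture viewer there is one more tool, called after ">>>" by a JSON object that holds its "api" and its "payload". step_arm: Moves the arm, as the interface text tells. Its arguments: {"type":"object","properties":{"xyz":{"type":"array"},"spin":{"type":"array"},"fingers":{"type":"array"}},"required":["xyz","spin","fingers"]}

```bash
mkdir -p pics; cat > h.py <<'E'
import numpy as np, cv2
from bench import ctrl, eyes
def snap(n,f):
    im=eyes.camera(n); cv2.imwrite('pics/%s.png'%f,im[:,:,::-1]); return im
E
python3 - <<'E'
from h import *
o=ctrl.get_obs(); print({k:np.round(v,3) for k,v in o.items()})
for n in ['scene','top','wrist']:
    snap(n,n+'0'); m=eyes.camera_model(n); print(n,{k:(np.round(v,4).tolist() if not isinstance(v,(str,dict)) else v) for k,v in m.items()})
E
```

```text
{'time_s': np.float64(0.0), 'q': array([ 1.138,  0.182,  1.608, -0.   ,  1.354, -0.206]), 'dq': array([-0.001, -0.002, -0.001,  0.003, -0.001, -0.001]), 'joint_efforts': array([-2.0000e-03, -4.4488e+01, -3.5132e+01, -1.0000e-03,  9.0000e-03,
        0.0000e+00]), 'eef_pos': array([0.129, 0.56 , 0.241]), 'eef_rot': array([ 0.553, -0.44 ,  0.554,  0.44 ]), 'wrist_force': array([ 0.474, -0.09 ,  0.467]), 'torque': array([ 0.001,  0.012, -0.032]), 'opening': np.float64(0.998)}
scene {'vertical_fov': 43.0953, 'cx': 258.1256, 'cy': 190.6646, 'pose': [[-0.6605, -0.6352, 0.4002, 1.0892], [0.7508, -0.5615, 0.3479, 0.4896], [0.0037, 0.5303, 0.8478, 1.3691], [0.0, 0.0, 0.0, 1.0]]}
top {'vertical_fov': 53.9945, 'cx': 254.2252, 'cy': 197.0644, 'pose': [[0.0187, 0.9974, -0.0696, 0.395], [-0.9997, 0.0174, -0.0184, -0.0509], [-0.0172, 0.0699, 0.9974, 1.4421], [0.0, 0.0, 0.0, 1.0]]}
wrist {'vertical_fov': 60.8386, 'cx': 256.9164, 'cy': 187.073, 'tool_from_camera': [[-0.0012, 0.3008, -0.9537, -0.1319], [0.0001, 0.9537, 0.3008, 0.0763], [1.0, 0.0002, -0.0012, 0.0002], [0.0, 0.0, 0.0, 1.0]]}
```

View pics/scene0.png

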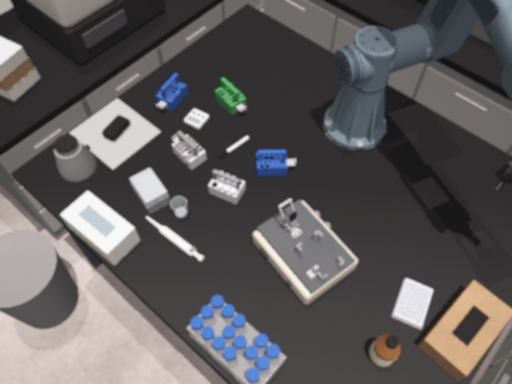

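View pics/top0.png

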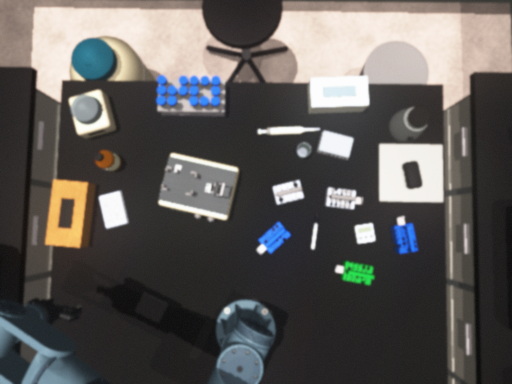

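View pics/wrist0.png

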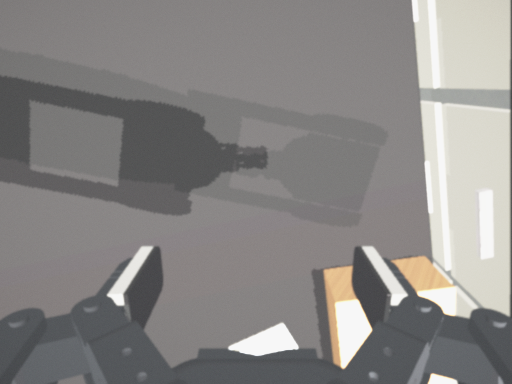

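```bash
python3 - <<'E'
import cv2
t=cv2.imread('pics/top0.png'); s=cv2.imread('pics/scene0.png')
cv2.imwrite('pics/c1.png',cv2.resize(t[145:225,155:375],None,fx=3.6,fy=3.6,interpolation=cv2.INTER_CUBIC))
cv2.imwrite('pics/c2.png',cv2.resize(s[120:305,160:365],None,fx=3.2,fy=3.2,interpolation=cv2.INTER_CUBIC))
E
```

```text
(no output)
```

View pics/c1.png

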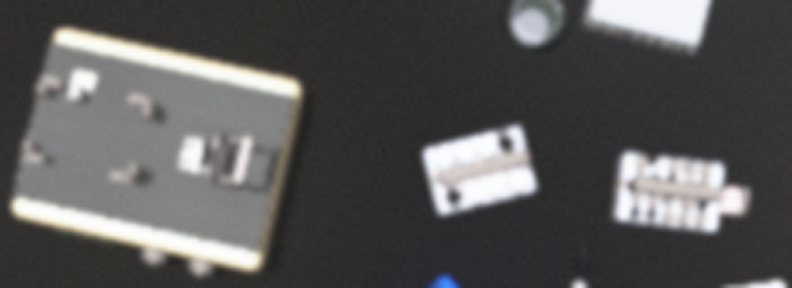

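View pics/c2.png

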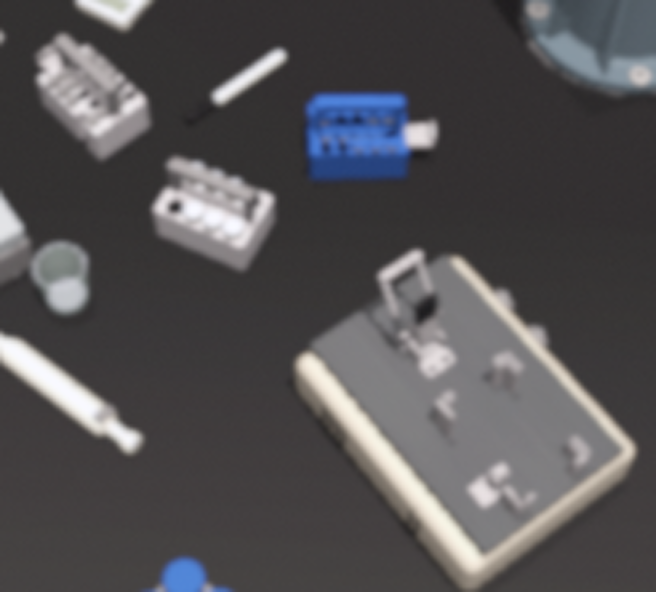

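```bash
cat >> h.py <<'E'
from scipy.spatial.transform import Rotation as R
def rot(q): return R.from_quat([q[1],q[2],q[3],q[0]]).as_matrix()
def pose(n,obs=None):
    m=eyes.camera_model(n)
    if 'pose' in m: P=np.array(m['pose'])
    else:
        o=obs or ctrl.get_obs(); T=np.eye(4);T[:3,:3]=rot(o['eef_rot']);T[:3,3]=o['eef_pos']; P=T@np.array(m['tool_from_camera'])
    f=192/np.tan(np.radians(m['vertical_fov'])/2)
    return P,f,m['cx'],m['cy']
def ray(c,u,v):
    P,f,cx,cy=c; d=P[:3,:3]@np.array([(u-cx)/f,-(v-cy)/f,-1]); return P[:3,3],d
def onz(c,u,v,z):
    p,d=ray(c,u,v); return p+d*(z-p[2])/d[2]
def proj(c,p):
    P,f,cx,cy=c; q=P[:3,:3].T@(np.array(p)-P[:3,3]); return np.array([cx-f*q[0]/q[2],cy+f*q[1]/q[2]])
def tri(rays):
    A=np.zeros((3,3));b=np.zeros(3)
    for p,d in rays:
        d=d/np.linalg.norm(d);M=np.eye(3)-np.outer(d,d);A+=M;b+=M@p
    return np.linalg.solve(A,b)
E
python3 - <<'E'
from h import *
c=pose('top')
g=lambda u,v,z: np.round(onz(c,155+u/3.6,145+v/3.6,z),3)
for n,u,v,z in [('bl',622,150,.045),('br',722,160,.045),('br2',718,232,.045),('bl2',615,222,.045),('hook',742,200,.034),('bar1',640,187,.087),('bar2',745,197,.087),
 ('s1',58,30,.082),('s2',302,80,.082),('s3',260,270,.082),('s4',12,212,.082),('key',85,83,.1),('loop?',245,160,.17),('lev',225,155,.1)]: print(n,g(u,v,z))
o=ctrl.get_obs(); print(np.round(rot(o['eef_rot']),3)); print(np.round(pose('wrist')[0],3))
E
```

```text
bl [ 0.536 -0.297  0.045]
br [ 0.527 -0.4    0.045]
br2 [ 0.453 -0.396  0.045]
bl2 [ 0.461 -0.291  0.045]
hook [ 0.487 -0.423  0.034]
bar1 [ 0.495 -0.308  0.087]
bar2 [ 0.487 -0.412  0.087]
s1 [0.645 0.282 0.082]
s2 [0.598 0.032 0.082]
s3 [0.405 0.07  0.082]
s4 [0.459 0.322 0.082]
key [0.589 0.248 0.1  ]
loop? [0.508 0.079 0.17 ]
lev [0.519 0.106 0.1  ]
[[-0.001 -0.974  0.225]
 [-0.001  0.225  0.974]
 [-1.     0.    -0.001]]
[[ 0.225 -0.929 -0.293  0.055]
 [ 0.974  0.214  0.068  0.577]
 [-0.    -0.301  0.954  0.374]
 [ 0.     0.     0.     1.   ]]
```

>>> {"api": "step_arm", "payload": {"xyz": [[40,-40,30],[80,-85,60],[390,-410,90],[390,-410,90],[390,-410,90],[390,-410,90],[390,-410,90],[390,-410,90],[390,-410,90],[390,-410,90]], "spin": [-0.15,-0.3,-1.45,-1.45,-1.45,-1.45,-1.45,-1.45,-1.45,-1.45], "fingers": [100,100,100,100,100,100,100,100,100,100]}}

```text
time_s: 1.15
eef_pos: [0.4659, 0.2056, 0.3251]
eef_rot: [0.706, 0.04, 0.706, -0.039]
wrist_force: [0.6, 0.9, -0.1]
opening: 1.005
```

>>> {"api": "step_arm", "payload": {"xyz": [[0,0,0],[0,0,0],[0,0,0],[0,0,0],[0,0,0]], "spin": [0,0,0,0,0], "fingers": [100,100,100,100,100]}}

```text
time_s: 1.65
eef_pos: [0.4642, 0.2084, 0.325]
eef_rot: [0.706, 0.037, 0.706, -0.037]
wrist_force: [-0.1, -0.6, -0.4]
opening: 1.0
```

```bash
python3 - <<'E'
from h import *
o=ctrl.get_obs(); print(o['time_s'],o['eef_pos'],o['q'],np.abs(o['dq']).max()); np.savez('w1',P=pose('wrist',o)[0]); im=snap('wrist','w1')
cv2.imwrite('pics/w1b.png',cv2.resize(im[:,:,::-1],None,fx=1.5,fy=1.5,interpolation=cv2.INTER_CUBIC))
E
```

```text
1.65 [0.46419748 0.20841991 0.32497854] [ 1.88339885e-01 -2.93612095e-02  1.66475232e+00  7.59902883e-05
  1.50630814e+00  2.91923602e-01] 0.004669414850672009
```

View pics/w1b.png

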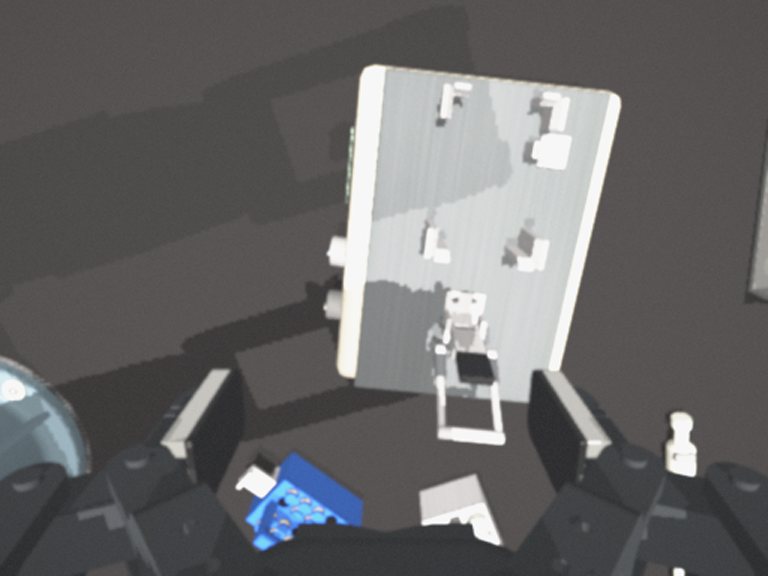

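```bash
python3 - <<'E'
import cv2
t=cv2.imread('pics/w1.png')
cv2.imwrite('pics/w1c.png',cv2.resize(t[35:185,215:425],None,fx=3.8,fy=3.8,interpolation=cv2.INTER_CUBIC))
cv2.imwrite('pics/w1d.png',cv2.resize(t[180:300,220:390],None,fx=4.6,fy=4.6,interpolation=cv2.INTER_CUBIC))
E
```

```text
(no output)
```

View pics/w1c.png

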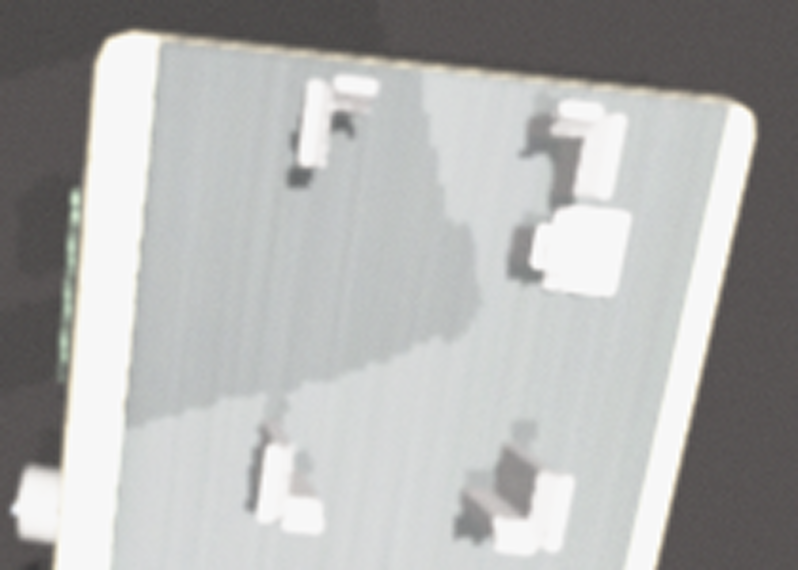

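View pics/w1d.png

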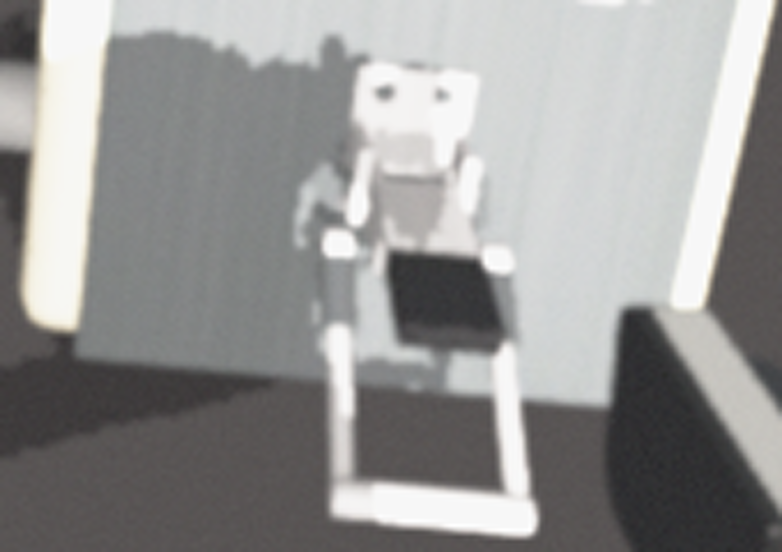

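```bash
cat >> h.py <<'E'
def wc(f):
    m=eyes.camera_model('wrist'); return (np.load(f+'.npz')['P'],192/np.tan(np.radians(m['vertical_fov'])/2),m['cx'],m['cy'])
E
python3 - <<'E'
from h import *
c=wc('w1')
g=lambda u,v,z: onz(c,215+(u-1.4)/3.8,35+(v-1.4)/3.8,z)
g2=lambda u,v,z: onz(c,220+(u-1.8)/4.6,180+(v-1.8)/4.6,z)
p=[g(314,122,.113),g(603,155,.113),g(275,483,.129),g(553,510,.129)]
for n,q in [('LF',p[0]),('RF',p[1]),('LN',p[2]),('RN',p[3]),('mean',np.mean(p,0)),
 ('LFx',g(357,85,.113)),('RFx',g(582,107,.113)),('LNx',g(303,515,.129)),('RNx',g(515,535,.129)),
 ('keyin',g(535,245,.112)),('keybox',[0,0,0]),
 ('cFL',g(103,40,.082)),('cFR',g(755,108,.082)),('endL',g(160,40,.082)),('endR',g(728,100,.082)),('nearL',g2(78,358,.082)),('nearR',g2(605,408,.082)),
 ('rail L0',g(158,60,.082)),('rail L1',g(115,560,.082)),('roll',g2(435,512,.175)),('rL',g2(335,503,.175)),('rR',g2(535,520,.175)),('tip',g2(450,345,.165)),('tipL',g2(400,342,.165)),('tipR',g2(500,348,.165))]: print(n,np.round(q,4))
v=(p[0]-p[2]); print(np.arctan2(-v[0],v[1])); v=p[1]-p[3];print(np.arctan2(-v[0],v[1])); 
a=g(158,60,.082)-g2(78,340,.082); print('rail yaw',np.arctan2(-a[0],a[1]))
a=g2(605,408,.082)-g2(78,358,.082); print('end yaw',np.arctan2(a[1],a[0]))
a=g(728,100,.082)-g(160,40,.082); print('far end yaw',np.arctan2(a[1],a[0]))
a=p[1]-p[0]; print(np.arctan2(a[1],a[0]));a=p[3]-p[2]; print(np.arctan2(a[1],a[0]))
E
```

```text
LF [0.5142 0.2975 0.113 ]
RF [0.589  0.2815 0.113 ]
LN [0.4957 0.2065 0.129 ]
RN [0.5703 0.1912 0.129 ]
mean [0.5423 0.2442 0.121 ]
LFx [0.5258 0.3053 0.113 ]
RFx [0.5836 0.2939 0.113 ]
LNx [0.5026 0.1968 0.129 ]
RNx [0.5599 0.1852 0.129 ]
keyin [0.5713 0.2604 0.112 ]
keybox [0 0 0]
cFL [0.461  0.3261 0.082 ]
cFR [0.6422 0.2894 0.082 ]
endL [0.4767 0.3244 0.082 ]
endR [0.6345 0.2923 0.082 ]
nearL [0.4248 0.0761 0.082 ]
nearR [0.5714 0.0449 0.082 ]
rail L0 [0.4757 0.3193 0.082 ]
rail L1 [0.4471 0.1757 0.082 ]
roll [0.5096 0.0824 0.175 ]
rL [0.488  0.0869 0.175 ]
rR [0.5312 0.0781 0.175 ]
tip [0.5163 0.1171 0.165 ]
tipL [0.5055 0.119  0.165 ]
tipR [0.5271 0.1153 0.165 ]
-0.20065618812958672
-0.20395332189871532
rail yaw -0.20809645061459048
end yaw -0.21005833184776115
far end yaw -0.20054871545234323
-0.2098846722511588
-0.20228961185037547
```

>>> {"api": "step_arm", "payload": {"xyz": [[26,-518,-25],[26,-518,-25],[26,-518,-25],[26,-518,-25],[26,-518,-25],[26,-518,-25],[26,-518,-25],[26,-518,-25],[26,-518,-25],[26,-518,-25]], "spin": [0.025,0.025,0.025,0.025,0.025,0.025,0.025,0.025,0.025,0.025], "fingers": [100,100,100,100,100,100,100,100,100,100]}}

```text
time_s: 2.7
eef_pos: [0.4901, -0.2928, 0.3011]
eef_rot: [0.707, 0.028, 0.706, -0.028]
wrist_force: [1.1, 0.1, -0.8]
opening: 1.004
```

>>> {"api": "step_arm", "payload": {"xyz": [[0,-18,0],[0,-18,0],[0,-18,0],[0,-18,0]], "spin": [0,0,0,0], "fingers": [100,100,100,100]}}

```text
time_s: 3.1
eef_pos: [0.4904, -0.3076, 0.3012]
eef_rot: [0.707, 0.028, 0.706, -0.028]
wrist_force: [-0.1, -0.2, 0.8]
opening: 1.003
```

```bash
python3 - <<'E'
from h import *
o=ctrl.get_obs(); print(o['time_s'],o['eef_pos'],np.abs(o['dq']).max()); print(np.round(rot(o['eef_rot']),4)); np.savez('w2',P=pose('wrist',o)[0]); im=snap('wrist','w2')
cv2.imwrite('pics/w2b.png',cv2.resize(im[:,:,::-1],None,fx=1.5,fy=1.5,interpolation=cv2.INTER_CUBIC))
E
```

```text
3.1 [ 0.49042308 -0.30759882  0.30119403] 0.006537784987172989
[[ 2.000e-04  7.890e-02  9.969e-01]
 [ 3.000e-04  9.969e-01 -7.890e-02]
 [-1.000e+00  3.000e-04  2.000e-04]]
```

View pics/w2b.png

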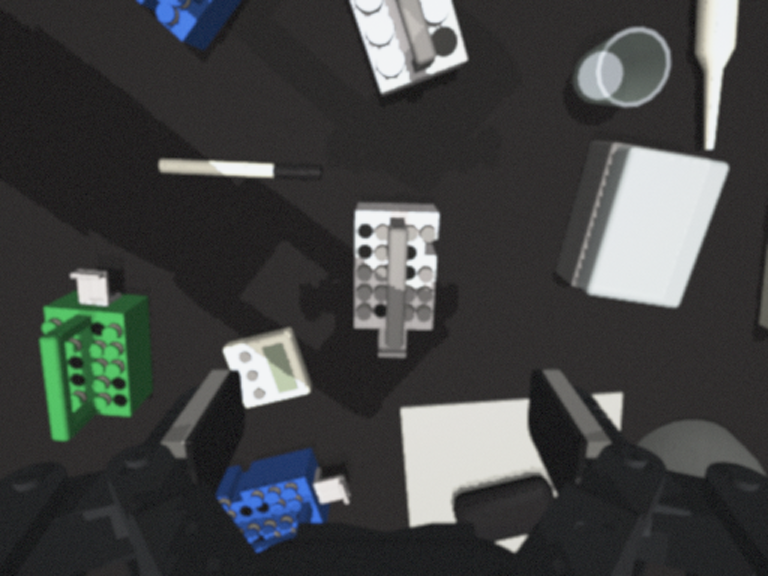

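```bash
python3 - <<'E'
import cv2
t=cv2.imread('pics/w2.png')
cv2.imwrite('pics/w2c.png',cv2.resize(t[128:248,220:310],None,fx=5,fy=5,interpolation=cv2.INTER_CUBIC))
E
```

```text
(no output)
```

View pics/w2c.png

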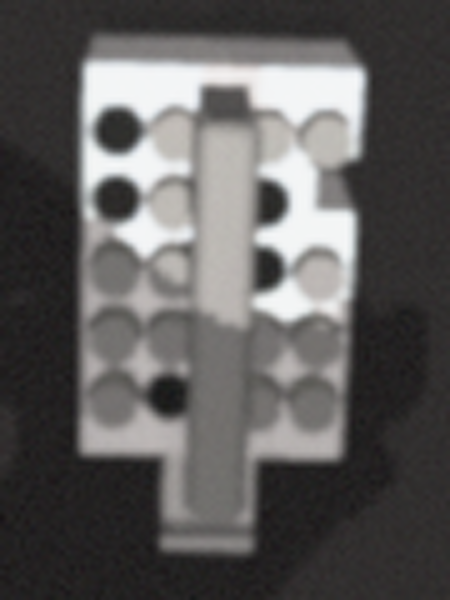

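```bash
python3 - <<'E'
from h import *
c=wc('w2')
g=lambda u,v,z: onz(c,220+(u-2)/5,128+(v-2)/5,z)
tl,tr,bl,br=[g(*a,.045) for a in [(82,60),(366,66),(79,455),(343,460)]]
print(np.round([tl,tr,bl,br,np.mean([tl,tr,bl,br],0)],4))
for n,a,b in [('left',bl,tl),('right',br,tr)]: v=b-a; print(n,np.linalg.norm(v),np.arctan2(-v[0],v[1]))
for n,a,b in [('top',tl,tr),('bot',bl,br)]: v=b-a; print(n,np.linalg.norm(v),np.arctan2(v[1],v[0]))
b0,b1=g(226,125,.093),g(216,520,.093); v=b0-b1; print('bar',b0,b1,(b0+b1)/2,np.linalg.norm(v),np.arctan2(-v[0],v[1]))
E
```

```text
[[ 0.4675 -0.2913  0.045 ]
 [ 0.5349 -0.298   0.045 ]
 [ 0.4568 -0.3923  0.045 ]
 [ 0.5243 -0.3991  0.045 ]
 [ 0.4959 -0.3452  0.045 ]]
left 0.10160901714155231 -0.10555554309180219
right 0.10157158812428352 -0.10420161231144433
top 0.06764782719008268 -0.10013976546207068
bot 0.06778555921783833 -0.09959721941897752
bar [ 0.50014278 -0.29989694  0.093     ] [ 0.49133925 -0.39075007  0.093     ] [ 0.49574102 -0.34532351  0.093     ] 0.0912786591447539 -0.09659687623121542
```

>>> {"api": "step_arm", "payload": {"xyz": [[5.4,-37.6,-40],[5.4,-37.6,-85],[5.4,-37.6,-130],[5.4,-37.6,-170],[5.4,-37.6,-200],[5.4,-37.6,-215],[5.4,-37.6,-222],[5.4,-37.6,-222],[5.4,-37.6,-222]], "spin": [-0.023,-0.023,-0.023,-0.023,-0.023,-0.023,-0.023,-0.023,-0.023], "fingers": [60,60,60,60,60,60,60,60,60]}}

```text
time_s: 4.05
eef_pos: [0.4966, -0.3478, 0.0809]
eef_rot: [0.707, 0.036, 0.705, -0.037]
wrist_force: [-0.4, 0.2, -0.0]
opening: 0.596
```

```bash
python3 - <<'E'
from h import *
o=ctrl.get_obs(); print(o['time_s'],o['eef_pos'],o['wrist_force']); im=snap('wrist','w3')
E
```

```text
4.05 [ 0.49657448 -0.34775322  0.08090775] [-0.35761145  0.21249197 -0.02979538]
```

View pics/w3.png

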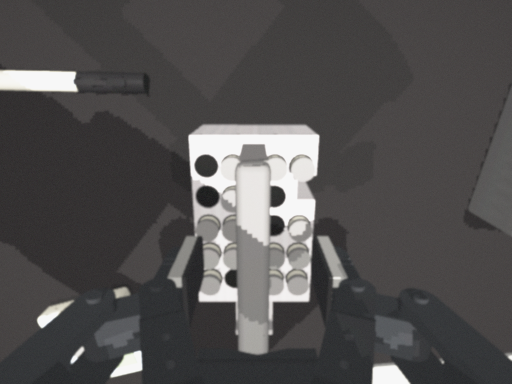

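>>> {"api": "step_arm", "payload": {"xyz": [[-0.8,2.5,-2],[-0.8,2.5,-2],[-0.8,2.5,-2],[-0.8,2.5,-2],[-0.8,2.5,-2],[-0.8,2.5,-2],[-0.8,2.5,-2],[-0.8,2.5,-2]], "spin": [0,0,0,0,0,0,0,0], "fingers": [60,60,0,0,0,0,0,0]}}

```text
time_s: 4.9
eef_pos: [0.495, -0.3447, 0.0772]
eef_rot: [0.706, 0.037, 0.706, -0.037]
wrist_force: [2.5, -0.8, 1.4]
opening: 0.152
```

>>> {"api": "step_arm", "payload": {"xyz": [[0,0,5],[0,0,20],[0,0,40],[0,0,40]], "spin": [0,0,0,0], "fingers": [0,0,0,0]}}

```text
time_s: 5.3
eef_pos: [0.4959, -0.3459, 0.1201]
eef_rot: [0.707, 0.035, 0.705, -0.038]
wrist_force: [1.0, -1.0, -4.9]
opening: 0.155
```

```bash
python3 - <<'E'
from h import *
o=ctrl.get_obs(); R_=rot(o['eef_rot']); print(o['time_s'],o['eef_pos'],o['wrist_force'],o['torque'],o['opening'],np.arctan2(R_[1,2],R_[0,2])); np.savez('w4',P=pose('wrist',o)[0]);im=snap('wrist','w4')
E
```

```text
5.3 [ 0.49587457 -0.34591774  0.12011915] [ 0.98285579 -1.01950656 -4.94413139] [ 0.04098196 -0.02866076  0.05335778] 0.15482647723729553 -0.10386647588115297
```

View pics/w4.png

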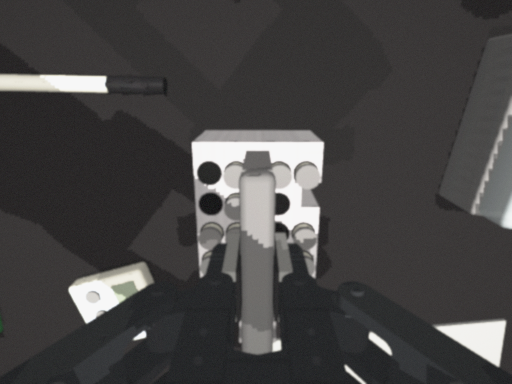

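>>> {"api": "step_arm", "payload": {"xyz": [[0,0,45],[0,0,90],[5,20,135],[10,60,175],[20,110,180],[25,160,180],[30,210,180],[30,260,180],[35,310,180],[40,355,180]], "spin": [0,0,0,0,-0.02,-0.04,-0.06,-0.08,-0.1,-0.1], "fingers": [0,0,0,0,0,0,0,0,0,0]}}

```text
time_s: 6.35
eef_pos: [0.5333, 0.01, 0.2958]
eef_rot: [0.703, 0.072, 0.704, -0.072]
wrist_force: [1.4, -0.5, -5.8]
opening: 0.15
```

>>> {"api": "step_arm", "payload": {"xyz": [[2,45,0],[4,90,0],[5,130,0],[6.4,170,0],[6.4,200,0],[6.4,220,0],[6.4,232,0],[6.4,235.6,0],[6.4,235.6,0],[6.4,235.6,0]], "spin": [0,0,0,0,0,0,0,0,0,0], "fingers": [0,0,0,0,0,0,0,0,0,0]}}

```text
time_s: 7.35
eef_pos: [0.5409, 0.2425, 0.2967]
eef_rot: [0.703, 0.072, 0.704, -0.073]
wrist_force: [0.6, -0.2, -6.6]
opening: 0.151
```

```bash
python3 - <<'E'
from h import *
o=ctrl.get_obs(); R_=rot(o['eef_rot']); print(o['time_s'],o['eef_pos'],o['wrist_force'],o['torque'],o['opening'],np.arctan2(R_[1,2],R_[0,2])); np.savez('w5',P=pose('wrist',o)[0]);im=snap('wrist','w5')
s=snap('scene','s5'); cv2.imwrite('pics/s5b.png',cv2.resize(s[150:310,220:370,::-1],None,fx=3.7,fy=3.7,interpolation=cv2.INTER_CUBIC))
E
```

```text
7.35 [0.54085605 0.24249338 0.2966713 ] [ 0.64304287 -0.20279861 -6.57962197] [-0.03376285 -0.00214963 -0.02059959] 0.15080104733674665 -0.20504710059854078
```

View pics/w5.png

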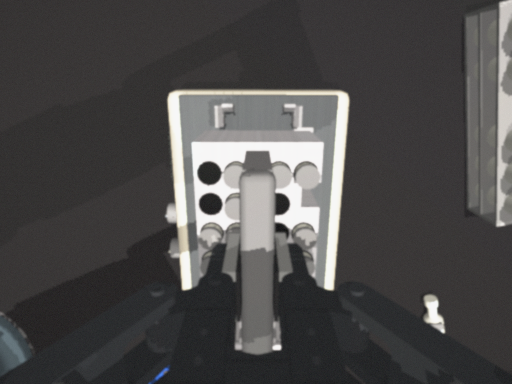

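View pics/s5b.png

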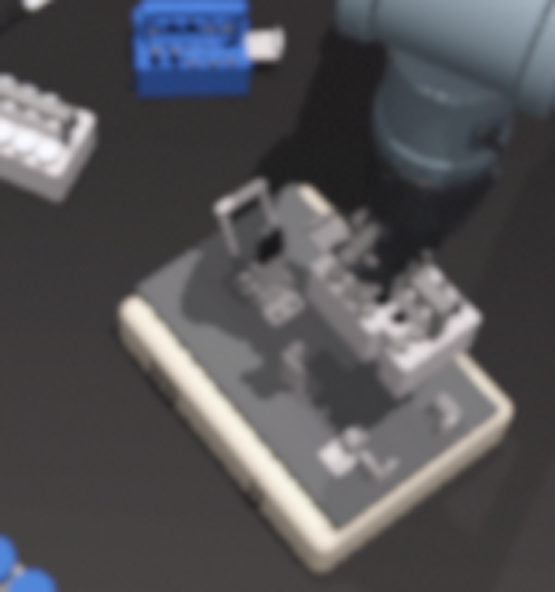

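```bash
python3 - <<'E'
from h import *
im=cv2.imread('pics/w5.png'); cv2.imwrite('pics/w5c.png',cv2.resize(im[85:215,160:355],None,fx=4,fy=4,interpolation=cv2.INTER_CUBIC))
im=cv2.imread('pics/w4.png'); cv2.imwrite('pics/w4c.png',cv2.resize(im[120:215,180:340],None,fx=4,fy=4,interpolation=cv2.INTER_CUBIC))
E
```

```text
(no output)
```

View pics/w5c.png

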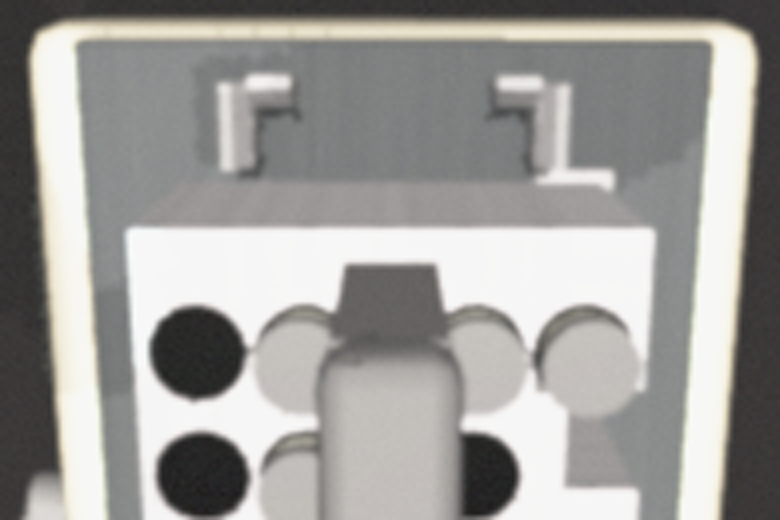

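```bash
python3 - <<'E'
from h import *
c=wc('w5')
g=lambda u,v,z: onz(c,160+(u-1.5)/4,85+(v-1.5)/4,z)
th=-.2050; ax=np.array([np.cos(th),np.sin(th),0]); ay=np.array([-np.sin(th),np.cos(th),0])
zt=.2967-.0772+.045
a,b=g(127,228,zt),g(655,230,zt); print(np.linalg.norm(b-a),np.arctan2(b[1]-a[1],b[0]-a[0])); cb=(a+b)/2-.05*ay; print('block',cb, 'tcp-block in block', [(np.array([.54086,.24249,0])-cb)@k for k in (ax,ay)])
# nest from this image
p=[g(234,125,.113),g(555,125,.113)]; m=np.mean(p,0); print('far posts', p, m)
# same features in w1: LF, RF mean
w=np.array([(.5142+.589)/2,(.2975+.2815)/2,0]); nest=np.array([.5423,.2442,0]); off=[(w-nest)@k for k in(ax,ay)]; print('off',off)
print('nest here',m-off[0]*ax-off[1]*ay)
for L,Rr in [((80,42),(712,42))]:
  print('deck far', (g(*L,.082)+g(*Rr,.082))/2)
E
```

```text
0.0665337489241332 -0.2087027288428513
block [0.54154401 0.24176785 0.2645    ] tcp-block in block [np.float64(-0.000816694592144723), np.float64(0.0005677876243958305)]
far posts [array([0.51534852, 0.29738571, 0.113     ]), array([0.58973884, 0.28192626, 0.113     ])] [0.55254368 0.28965599 0.113     ]
off [np.float64(-0.00011632518765506584), np.float64(0.04624463718584799)]
nest here [0.54324368 0.24435599 0.113     ]
deck far [0.55667046 0.30715234 0.082     ]
```

>>> {"api": "step_arm", "payload": {"xyz": [[1.3,2.5,-15],[1.3,2.5,-40],[1.3,2.5,-60],[1.3,2.5,-75],[1.3,2.5,-80],[1.3,2.5,-80],[1.3,2.5,-80]], "spin": [0,0,0,0,0,0,0], "fingers": [0,0,0,0,0,0,0]}}

```text
time_s: 8.15
eef_pos: [0.5428, 0.2462, 0.2179]
eef_rot: [0.704, 0.072, 0.703, -0.072]
wrist_force: [0.6, -0.8, -5.0]
opening: 0.152
```

```bash
python3 - <<'E'
from h import *
o=ctrl.get_obs(); R_=rot(o['eef_rot']); print(o['time_s'],o['eef_pos'],o['wrist_force'],o['torque'],o['opening'],np.arctan2(R_[1,2],R_[0,2])); np.savez('w6',P=pose('wrist',o)[0]);im=snap('wrist','w6')
cv2.imwrite('pics/w6c.png',cv2.resize(im[85:215,160:355,::-1],None,fx=4,fy=4,interpolation=cv2.INTER_CUBIC))
E
```

```text
8.15 [0.54279236 0.24618376 0.21793417] [ 0.60852199 -0.79524316 -5.02581433] [ 0.06832516 -0.00209578  0.01829262] 0.15201224990488243 -0.20405498870853025
```

View pics/w6c.png

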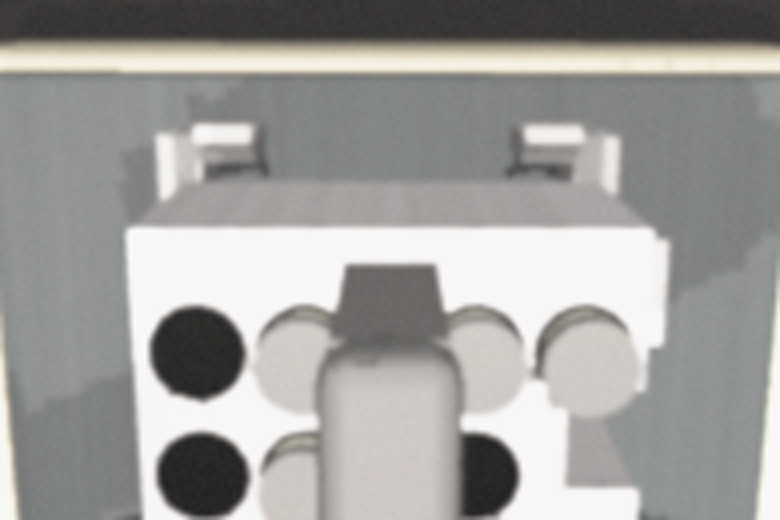

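```bash
python3 - <<'E'
from h import *
c=wc('w6')
g=lambda u,v,z: onz(c,160+(u-1.5)/4,85+(v-1.5)/4,z)
th=-.2041; ax=np.array([np.cos(th),np.sin(th),0]); ay=np.array([-np.sin(th),np.cos(th),0])
zt=.2179-.0772+.045
a,b=g(127,228,zt),g(655,230,zt); print(np.arctan2(b[1]-a[1],b[0]-a[0])); cb=(a+b)/2-.05*ay; print('block',cb)
# x-run tops of far posts center
p=[g(222,134,.113),g(553,134,.113)]; m=np.mean(p,0); print(p,'yaw',np.arctan2(p[1][1]-p[0][1],p[1][0]-p[0][0]))
w=np.array([(.5258+.5836)/2,(.3053+.2939)/2,0]);n=np.array([.5423,.2442,0]); print([(w-n)@k for k in(ax,ay)])
c5=wc('w5'); g5=lambda u,v,z: onz(c5,160+(u-1.5)/4,85+(v-1.5)/4,z)
w5=(g5(268,84,.113)+g5(520,84,.113))/2
print('rel block->xrun now',[(m-cb)@k for k in(ax,ay)], 'world xrun now',m,'w5',w5,'w1',w)
E
```

```text
-0.2080335595958639
block [0.54355582 0.24546826 0.1857    ]
[array([0.52541267, 0.30519693, 0.113     ]), array([0.58312652, 0.29325162, 0.113     ])] yaw -0.20409287133885753
[np.float64(0.0009138229832050882), np.float64(0.0567634118738062)]
rel block->xrun now [np.float64(-0.0004041859150729043), np.float64(0.05481177993167493)] world xrun now [0.5542696  0.29922427 0.113     ] w5 [0.55433718 0.29891907 0.113     ] w1 [0.5547 0.2996 0.    ]
```

>>> {"api": "step_arm", "payload": {"xyz": [[-0.5,-0.9,0],[-0.5,-0.9,-5],[-0.5,-0.9,-10],[-0.5,-0.9,-14],[-0.5,-0.9,-18],[-0.5,-0.9,-22],[-0.5,-0.9,-26],[-0.5,-0.9,-26]], "spin": [0,0,0,0,0,0,0,0], "fingers": [0,0,0,0,0,0,0,0]}}

```text
time_s: 9.0
eef_pos: [0.5411, 0.2451, 0.19]
eef_rot: [0.703, 0.072, 0.704, -0.072]
wrist_force: [0.2, 0.6, -5.9]
opening: 0.153
```

```bash
python3 - <<'E'
from h import *
o=ctrl.get_obs(); R_=rot(o['eef_rot']); print(o['time_s'],o['eef_pos'],o['wrist_force'],o['torque'],o['opening'],np.arctan2(R_[1,2],R_[0,2])); np.savez('w7',P=pose('wrist',o)[0]);im=snap('wrist','w7')
cv2.imwrite('pics/w7c.png',cv2.resize(im[85:215,160:355,::-1],None,fx=4,fy=4,interpolation=cv2.INTER_CUBIC))
E
```

```text
9.0 [0.54111302 0.24505033 0.19002375] [ 0.22742333  0.56951139 -5.9255229 ] [ 0.05874917  0.03985379 -0.09340439] 0.15326793264370925 -0.20406857427302166
```

View pics/w7c.png

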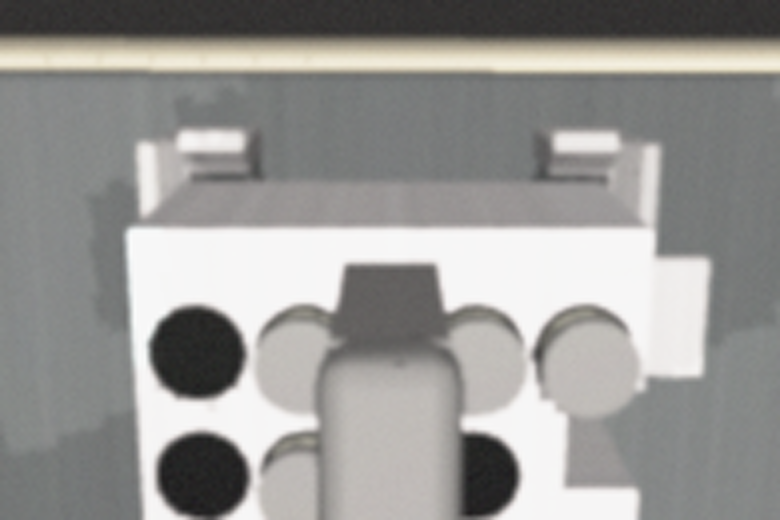

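```bash
python3 - <<'E'
from h import *
o=ctrl.get_obs(); print(o['eef_pos'])
c=wc('w7')
g=lambda u,v,z: onz(c,160+(u-1.5)/4,85+(v-1.5)/4,z)
th=-.2041; ax=np.array([np.cos(th),np.sin(th),0]); ay=np.array([-np.sin(th),np.cos(th),0])
zt=.190-.0772+.045
a,b=g(127,228,zt),g(655,230,zt); cb=(a+b)/2-.05*ay; print('block',cb)
p=[g(212,143,.113),g(586,143,.113)]; m=np.mean(p,0)
print('rel xrun',[(m-cb)@k for k in(ax,ay)], m)
p=[g(138,180,.113),g(660,180,.113)]; m=np.mean(p,0); print('rel yrun x',(m-cb)@ax)
E
```

```text
[0.54133716 0.24513018 0.19046528]
block [0.54175703 0.24432839 0.1578    ]
rel xrun [np.float64(0.001262669170000991), np.float64(0.056028617784296714)] [0.55434971 0.29893814 0.113     ]
rel yrun x 0.001272437366783951
```

>>> {"api": "step_arm", "payload": {"xyz": [[1.1,-0.2,0],[1.1,-0.2,-3],[1.1,-0.2,-7],[1.1,-0.2,-11],[1.1,-0.2,-15],[1.1,-0.2,-19],[1.1,-0.2,-22],[1.1,-0.2,-22]], "spin": [0,0,0,0,0,0,0,0], "fingers": [0,0,0,0,0,0,0,0]}}

```text
time_s: 9.85
eef_pos: [0.5423, 0.2449, 0.1682]
eef_rot: [0.703, 0.072, 0.704, -0.072]
wrist_force: [-0.8, -0.0, -5.5]
opening: 0.152
```

>>> {"api": "step_arm", "payload": {"xyz": [[0,0,-3],[0,0,-5],[0,0,-7],[0,0,-8],[0,0,-9],[0,0,-9.5],[0,0,-9.5]], "spin": [0,0,0,0,0,0,0], "fingers": [0,0,0,0,0,0,0]}}

```text
time_s: 10.55
eef_pos: [0.5427, 0.245, 0.1594]
eef_rot: [0.703, 0.072, 0.703, -0.072]
wrist_force: [-0.4, 0.7, -6.5]
opening: 0.152
```

>>> {"api": "step_arm", "payload": {"xyz": [[0,0,-0.7],[0,0,-1.4],[0,0,-1.4]], "spin": [0,0,0], "fingers": [0,0,0]}}

```text
time_s: 10.85
eef_pos: [0.543, 0.245, 0.1591]
eef_rot: [0.704, 0.072, 0.703, -0.072]
wrist_force: [-3.3, -1.8, 3.7]
opening: 0.15
```

>>> {"api": "step_arm", "payload": {"xyz": [[0,0,0],[0,0,0],[0,0,0],[0,0,0],[0,0,0]], "spin": [0,0,0,0,0], "fingers": [45,45,45,45,45]}}

```text
time_s: 11.35
eef_pos: [0.5428, 0.245, 0.158]
eef_rot: [0.703, 0.072, 0.703, -0.072]
wrist_force: [-0.4, 0.7, 0.2]
opening: 0.449
```

>>> {"api": "step_arm", "payload": {"xyz": [[0,0,20],[0,0,60],[0,0,110],[0,0,150],[0,0,150],[0,0,150]], "spin": [0,0,0,0,0,0], "fingers": [45,45,45,45,45,45]}}

```text
time_s: 11.95
eef_pos: [0.5432, 0.2451, 0.3093]
eef_rot: [0.704, 0.072, 0.703, -0.072]
wrist_force: [-0.1, -0.8, -1.7]
opening: 0.444
```

```bash
python3 - <<'E'
from h import *
o=ctrl.get_obs(); R_=rot(o['eef_rot']); print(o['time_s'],o['eef_pos'],o['wrist_force'],o['opening']); np.savez('w8',P=pose('wrist',o)[0]);im=snap('wrist','w8')
cv2.imwrite('pics/w8c.png',cv2.resize(im[:,:,::-1],None,fx=1.5,fy=1.5,interpolation=cv2.INTER_CUBIC))
s=snap('scene','s8'); cv2.imwrite('pics/s8b.png',cv2.resize(s[150:310,220:370,::-1],None,fx=3.7,fy=3.7,interpolation=cv2.INTER_CUBIC))
E
```

```text
11.95 [0.54317229 0.24512196 0.30925384] [-0.05816155 -0.75807188 -1.70681418] 0.4444261671747451
```

View pics/w8c.png

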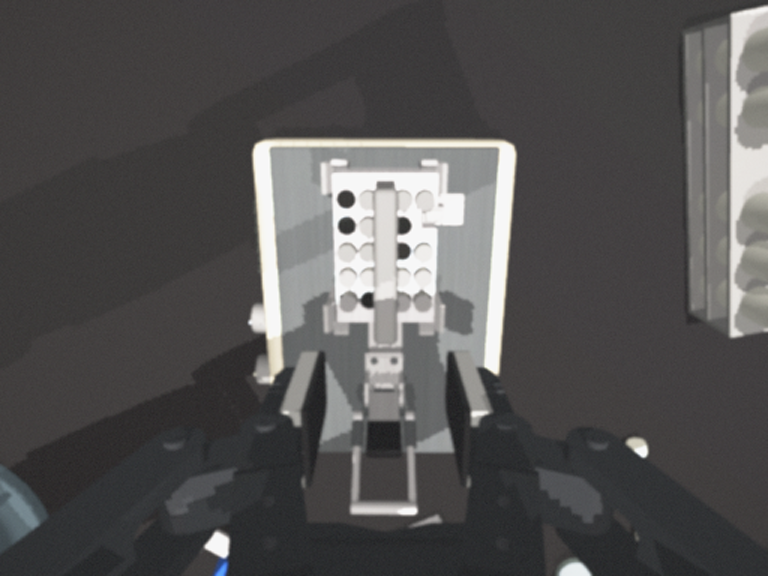

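View pics/s8b.png

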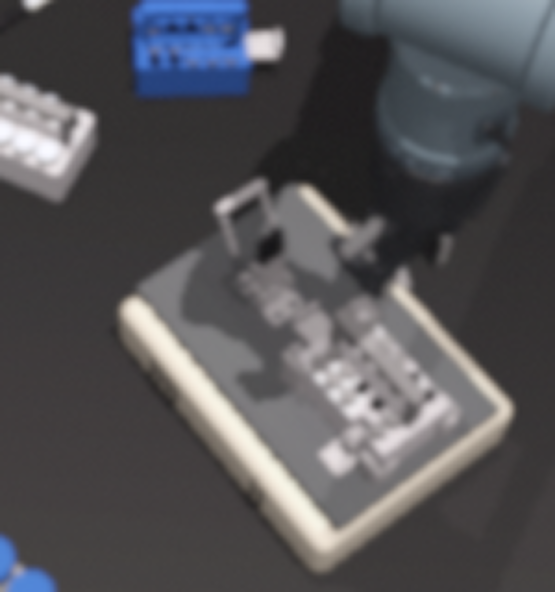

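```bash
python3 - <<'E'
from h import *
a=cv2.imread('pics/w8.png')[225:350,215:300]; b=cv2.imread('pics/s8.png')[190:245,270:310]; 
cv2.imwrite('pics/w8d.png',cv2.resize(a,None,fx=4.5,fy=4.5,interpolation=cv2.INTER_CUBIC))
cv2.imwrite('pics/s8d.png',cv2.resize(b,None,fx=10,fy=10,interpolation=cv2.INTER_CUBIC))
E
```

```text
(no output)
```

View pics/w8d.png

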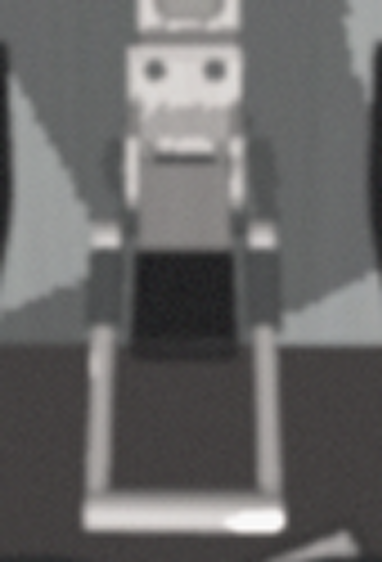

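View pics/s8d.png

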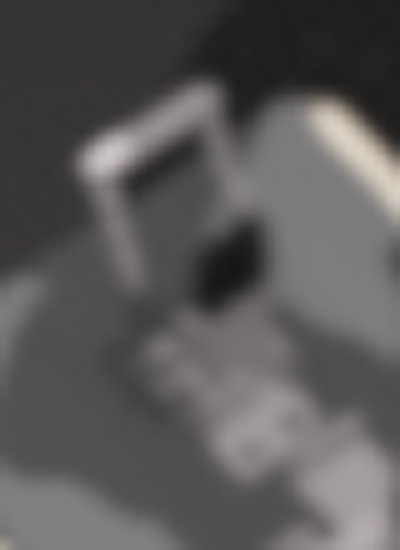

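```bash
python3 - <<'E'
from h import *
c8=wc('w8'); c1=wc('w1'); cs=pose('scene')
th=-.204; ax=np.array([np.cos(th),np.sin(th),0]); ay=np.array([-np.sin(th),np.cos(th),0]); N=np.array([.5428,.2445,.082])
F=lambda p:[round(float(x)*1000,1) for x in ((p-N)@ax,(p-N)@ay,p[2])]
w=lambda u,v: (215+(u-1.75)/4.5,225+(v-1.75)/4.5)
s=lambda u,v: (270+(u-4.5)/10,190+(v-4.5)/10)
r8=w(185,514); rs=s(153,121); r1=(220+(435-1.8)/4.6,180+(512-1.8)/4.6)
R8,Rs,R1=ray(c8,*r8),ray(cs,*rs),ray(c1,*r1)
for n,r in [('8s',[R8,Rs]),('81',[R8,R1]),('all',[R8,Rs,R1])]:
  p=tri(r); print('roller',n,p.round(4),F(p))
# check bias of scene cam: known point: block arch etc. project nest key etc.
t8=w(183,352); t1=(220+(450-1.8)/4.6,180+(345-1.8)/4.6); ts=s(230,225)
p=tri([ray(c8,*t8),ray(c1,*t1)]);print('tip81',F(p))
p=tri([ray(c8,*w(186,300)),ray(cs,*s(228,263))]);print('blackcentre',F(p))
for z in (.16,.165,.17): print('tip z',z,F(onz(c8,*t8,z)), 'roll',F(onz(c8,*r8,z+.007)))
# pin on lever ~ white joints (105,235),(262,235)
for z in (.11,.117,.122): print('pin', F(onz(c8,*w(183,235),z)))
print('bracket front/back', F(onz(c8,*w(183,45),.1)),F(onz(c8,*w(183,105),.1)))
print('lip?',F(onz(c8,*w(183,28),.1215)))
E
```

```text
roller 8s [0.5077 0.0845 0.179 ] [-1.9, -163.8, 179.0]
roller 81 [0.5095 0.0821 0.1739] [0.3, -165.8, 173.9]
roller all [0.5084 0.0854 0.18  ] [-1.4, -162.8, 180.0]
tip81 [-0.2, -130.1, 164.5]
blackcentre [-0.7, -125.3, 154.8]
tip z 0.16 [-0.4, -133.2, 160.0] roll [0.0, -171.6, 167.0]
tip z 0.165 [-0.4, -129.5, 165.0] roll [0.0, -167.0, 172.0]
tip z 0.17 [-0.4, -125.7, 170.0] roll [0.0, -162.5, 177.0]
pin [-0.5, -135.1, 110.0]
pin [-0.5, -130.6, 117.0]
pin [-0.5, -127.4, 122.0]
bracket front/back [-0.5, -86.1, 100.0] [-0.5, -103.1, 100.0]
lip? [-0.4, -71.4, 121.5]
```

>>> {"api": "step_arm", "payload": {"xyz": [[-10,-48,0],[-20,-96,-10],[-30,-144,-20],[-40,-191.5,-40],[-40,-191.5,-60],[-40,-191.5,-60],[-40,-191.5,-90],[-40,-191.5,-115],[-40,-191.5,-126],[-40,-191.5,-126]], "spin": [0,0,0,0,0,0,0,0,0,0], "fingers": [0,0,0,0,0,0,0,0,0,0]}}

```text
time_s: 13.05
eef_pos: [0.5015, 0.0544, 0.1804]
eef_rot: [0.702, 0.072, 0.705, -0.071]
wrist_force: [-0.0, 0.7, 1.0]
opening: 0.001
```

>>> {"api": "step_arm", "payload": {"xyz": [[0,0,0],[0,0,0]], "spin": [0,0], "fingers": [0,0]}}

```text
time_s: 13.25
eef_pos: [0.5037, 0.0537, 0.1835]
eef_rot: [0.704, 0.072, 0.703, -0.072]
wrist_force: [0.0, 0.3, 0.6]
opening: -0.005
```

```bash
python3 - <<'E'
from h import *
o=ctrl.get_obs(); print(o['time_s'],o['eef_pos'],o['wrist_force'],o['opening']); np.savez('w9',P=pose('wrist',o)[0]);im=snap('wrist','w9')
cv2.imwrite('pics/w9c.png',cv2.resize(im[:,:,::-1],None,fx=1.5,fy=1.5,interpolation=cv2.INTER_CUBIC))
E
```

```text
13.25 [0.50367314 0.05370674 0.18350822] [0.03267738 0.34490373 0.6499918 ] -0.00499599251675323
```

View pics/w9c.png

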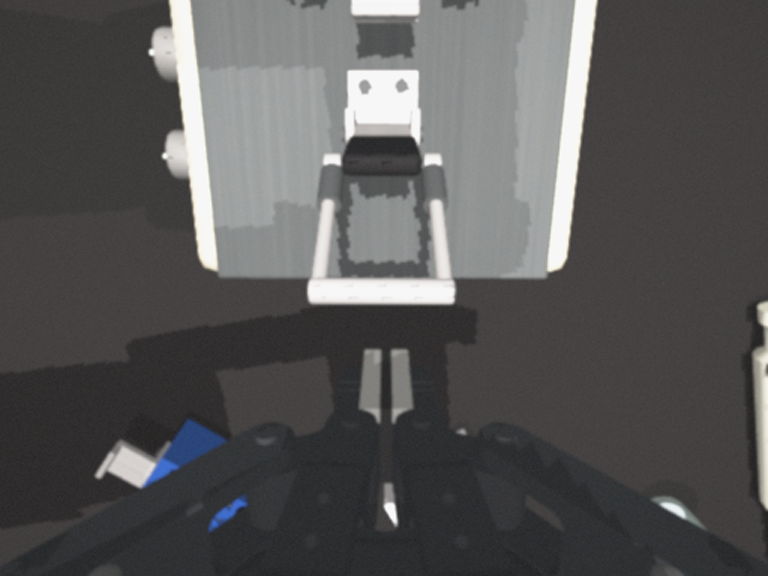

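```bash
python3 - <<'E'
from h import *
c8=wc('w8'); c1=wc('w1'); c9=wc('w9')
th=-.204; ax=np.array([np.cos(th),np.sin(th),0]); ay=np.array([-np.sin(th),np.cos(th),0]); N=np.array([.5428,.2445,.082])
F=lambda p:[round(float(x)*1000,1) for x in ((p-N)@ax,(p-N)@ay,p[2])]
w=lambda u,v: (215+(u-1.75)/4.5,225+(v-1.75)/4.5)
print('roller',F(tri([ray(c8,*w(185,514)),ray(c9,381.5/1.5,291/1.5)])))
print('tipedge',F(tri([ray(c8,*w(183,355)),ray(c9,381.5/1.5,174/1.5)])), F(tri([ray(c8,*w(183,345)),ray(c9,381.5/1.5,160/1.5)])))
print('fingertip front y', F(onz(c9,386/1.5,350/1.5,.172)))
E
```

```text
roller [-0.1, -165.5, 173.6]
tipedge [-0.3, -131.4, 163.4] [-0.3, -127.1, 165.7]
fingertip front y [1.2, -186.0, 172.0]
```

>>> {"api": "step_arm", "payload": {"xyz": [[1.4,6.9,0],[2.8,13.7,0],[4.3,20.6,0],[5.3,25.5,1],[6.3,30.4,2],[7.3,35.3,3],[8.3,40.2,4],[9.3,45,4],[10.3,50,4],[10.3,50,4]], "spin": [0,0,0,0,0,0,0,0,0,0], "fingers": [0,0,0,0,0,0,0,0,0,0]}}

```text
time_s: 14.3
eef_pos: [0.513, 0.1041, 0.186]
eef_rot: [0.703, 0.072, 0.703, -0.072]
wrist_force: [0.2, -0.3, -0.6]
opening: -0.001
```

```bash
python3 - <<'E'
from h import *
o=ctrl.get_obs(); print(o['time_s'],o['eef_pos'],o['wrist_force'],o['opening']); np.savez('w10',P=pose('wrist',o)[0]);im=snap('wrist','w10')
cv2.imwrite('pics/w10c.png',cv2.resize(im[:,:,::-1],None,fx=1.5,fy=1.5,interpolation=cv2.INTER_CUBIC))
E
```

```text
14.3 [0.51300104 0.10409602 0.1859651 ] [ 0.17984923 -0.26195651 -0.57489883] -0.0009600961255514023
```

View pics/w10c.png

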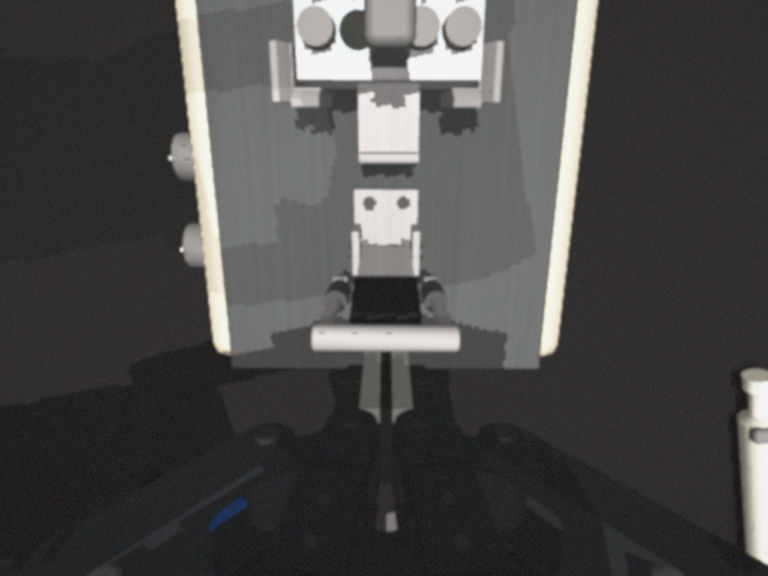

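>>> {"api": "step_arm", "payload": {"xyz": [[1,5,1],[2,10,1.5],[3,15,2],[4,19.5,2],[4.6,22.5,2],[4.6,22.5,2]], "spin": [0,0,0,0,0,0], "fingers": [0,0,0,0,0,0]}}

```text
time_s: 14.95
eef_pos: [0.5176, 0.1264, 0.188]
eef_rot: [0.703, 0.072, 0.703, -0.072]
wrist_force: [-0.2, -0.7, -0.1]
opening: 0.0
```

```bash
python3 - <<'E'
from h import *
o=ctrl.get_obs(); print(o['time_s'],o['eef_pos'],o['wrist_force'],o['opening']); np.savez('w11',P=pose('wrist',o)[0]);im=snap('wrist','w11')
cv2.imwrite('pics/w11c.png',cv2.resize(im[:,:,::-1],None,fx=1.5,fy=1.5,interpolation=cv2.INTER_CUBIC))
E
```

```text
14.95 [0.51758258 0.12644828 0.1880025 ] [-0.21820006 -0.69251698 -0.14501498] 0.00012673948063042403
```

View pics/w11c.png

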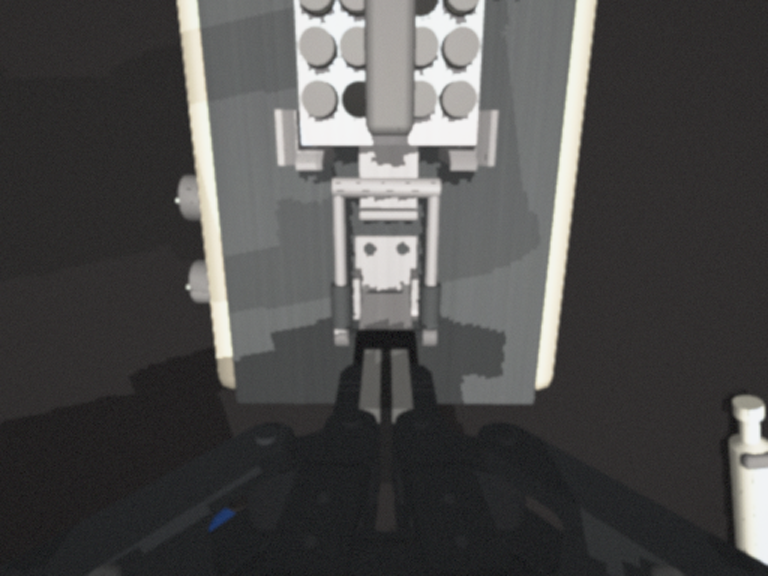

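>>> {"api": "step_arm", "payload": {"xyz": [[0,0,12],[2,10,12],[4.3,20.6,12],[4.3,20.6,12],[4.3,20.6,-5],[4.3,20.6,-20],[4.3,20.6,-20]], "spin": [0,0,0,0,0,0,0], "fingers": [0,0,0,0,0,0,0]}}

```text
time_s: 15.7
eef_pos: [0.5201, 0.1467, 0.1656]
eef_rot: [0.702, 0.072, 0.705, -0.072]
wrist_force: [-0.3, -1.6, -0.6]
opening: -0.001
```

```bash
python3 - <<'E'
from h import *
o=ctrl.get_obs(); print(o['time_s'],o['eef_pos'],o['wrist_force'],o['opening']); np.savez('w12',P=pose('wrist',o)[0]);im=snap('wrist','w12')
s=snap('scene','s12'); cv2.imwrite('pics/s12b.png',cv2.resize(s[150:310,220:370,::-1],None,fx=3.7,fy=3.7,interpolation=cv2.INTER_CUBIC))
E
```

```text
15.7 [0.52006385 0.14668584 0.16561436] [-0.28144394 -1.57691701 -0.58179797] -0.0012780068586504267
```

View pics/w12.png

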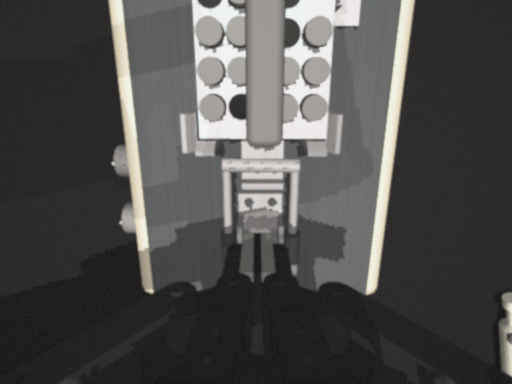

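View pics/s12b.png

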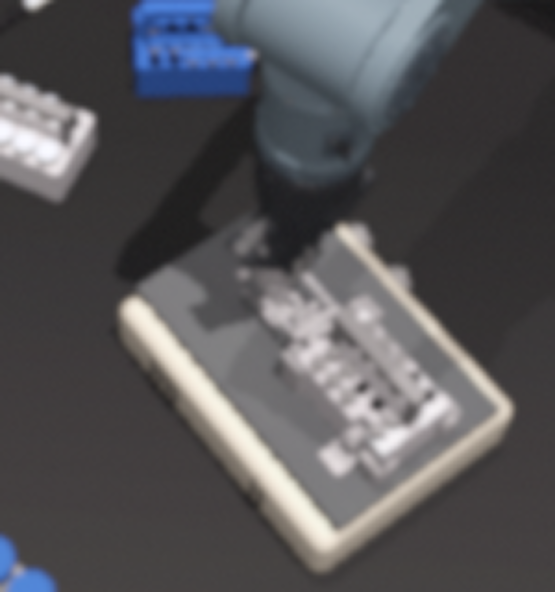

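>>> {"api": "step_arm", "payload": {"xyz": [[-1,-4.9,0],[-2,-9.5,0],[-3.4,-16.5,-1.5],[-4.8,-23.2,-3],[-6.1,-29.5,-6],[-7.4,-35.6,-9.6],[-7.4,-35.6,-9.6]], "spin": [0,0,0,0,0,0,0], "fingers": [0,0,0,0,0,0,0]}}

```text
time_s: 16.5
eef_pos: [0.514, 0.11, 0.1578]
eef_rot: [0.703, 0.072, 0.704, -0.073]
wrist_force: [-0.1, 0.4, 0.4]
opening: 0.0
```

```bash
python3 - <<'E'
from h import *
o=ctrl.get_obs(); print(o['time_s'],o['eef_pos'],o['wrist_force'],o['opening']); np.savez('w13',P=pose('wrist',o)[0]);im=snap('wrist','w13')
cv2.imwrite('pics/w13c.png',cv2.resize(im[:,:,::-1],None,fx=1.5,fy=1.5,interpolation=cv2.INTER_CUBIC))
E
```

```text
16.5 [0.51398528 0.11003906 0.15778524] [-0.10426611  0.37919986  0.4464211 ] 0.00041013361742192443
```

View pics/w13c.png

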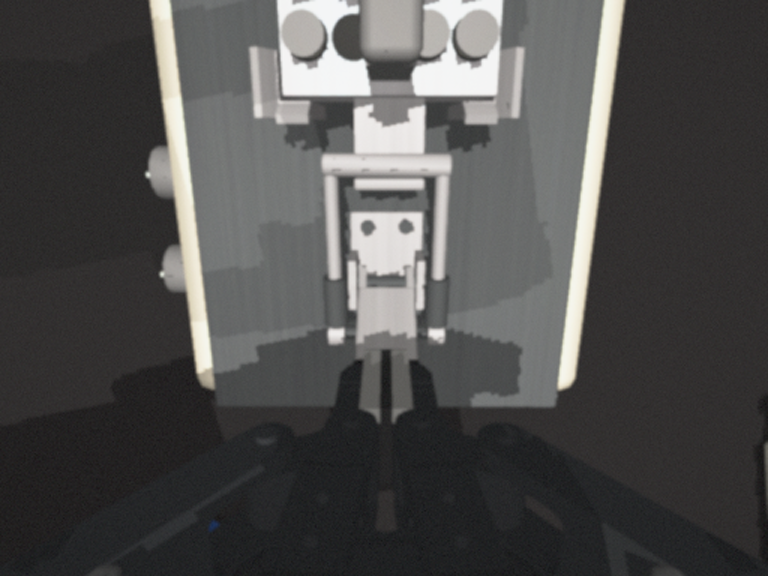

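>>> {"api": "step_arm", "payload": {"xyz": [[-1.1,-5.3,-4.5],[-2.2,-10.5,-9.4],[-2.9,-14,-14],[-3.5,-17.1,-18.8],[-4,-19.5,-24],[-4.5,-21.7,-29.2],[-4.8,-23,-35],[-5,-24.2,-40],[-5,-24.2,-42],[-5,-24.2,-42]], "spin": [0,0,0,0,0,0,0,0,0,0], "fingers": [0,0,0,0,0,0,0,0,0,0]}}

```text
time_s: 17.55
eef_pos: [0.5094, 0.0869, 0.1178]
eef_rot: [0.703, 0.072, 0.704, -0.072]
wrist_force: [-7.5, -0.9, 17.8]
opening: -0.001
```

```bash
python3 - <<'E'
from h import *
o=ctrl.get_obs(); print(o['time_s'],o['eef_pos'],o['wrist_force'],o['opening']); np.savez('w14',P=pose('wrist',o)[0]);im=snap('wrist','w14')
cv2.imwrite('pics/w14c.png',cv2.resize(im[:,:,::-1],None,fx=1.5,fy=1.5,interpolation=cv2.INTER_CUBIC))
E
```

```text
17.55 [0.50938165 0.08685628 0.11776998] [-7.52928959 -0.88564764 17.77778635] -0.000929500365528939
```

View pics/w14c.png

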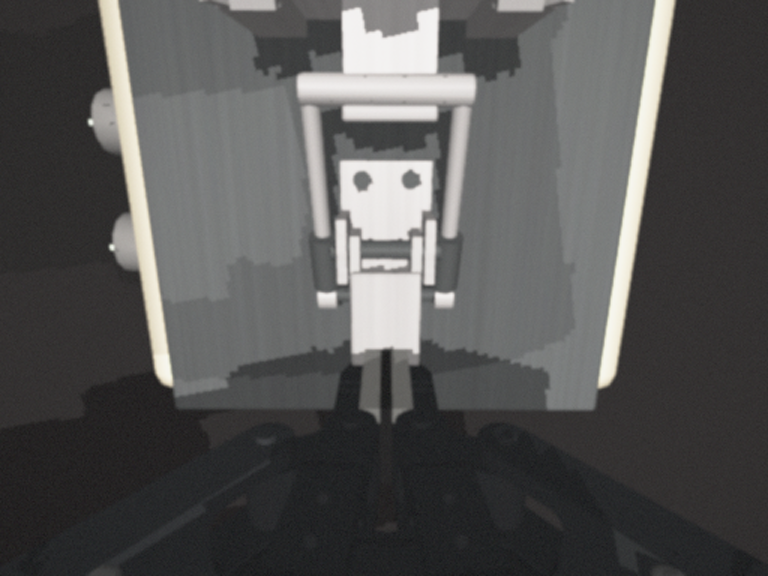

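>>> {"api": "step_arm", "payload": {"xyz": [[0,0,5],[0,0,30],[0,0,75],[0,0,120],[0,0,160],[0,0,180],[0,0,180]], "spin": [0,0,0,0,0,0,0], "fingers": [0,0,0,0,0,0,0]}}

```text
time_s: 18.3
eef_pos: [0.5111, 0.0869, 0.2997]
eef_rot: [0.706, 0.072, 0.701, -0.072]
wrist_force: [-0.4, 0.1, -0.8]
opening: 0.004
```

```bash
python3 - <<'E'
from h import *
o=ctrl.get_obs(); print(o['time_s'],o['eef_pos'],o['wrist_force'],o['opening']); np.savez('w15',P=pose('wrist',o)[0]);im=snap('wrist','w15')
cv2.imwrite('pics/w15c.png',cv2.resize(im[:300,100:400,::-1],None,fx=2,fy=2,interpolation=cv2.INTER_CUBIC))
E
```

```text
18.3 [0.5110918  0.08694708 0.29973039] [-0.35659469  0.0635528  -0.80595577] 0.004104861406930935
```

View pics/w15c.png

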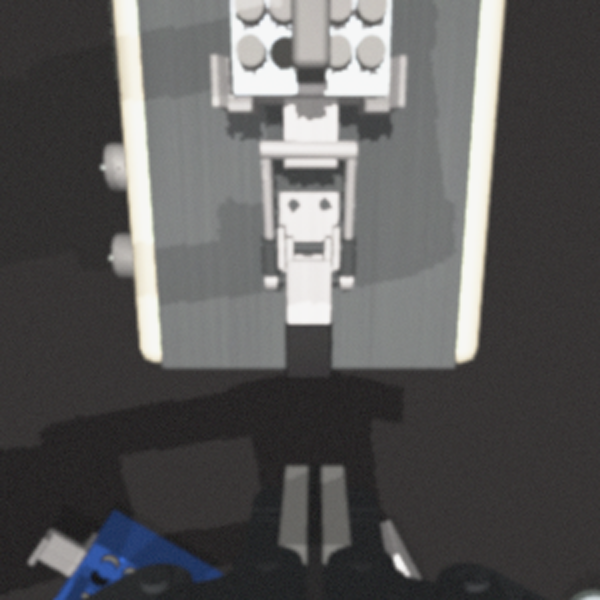

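```bash
python3 - <<'E'
from h import *
c=wc('w15')
th=-.204; ax=np.array([np.cos(th),np.sin(th),0]); ay=np.array([-np.sin(th),np.cos(th),0]); N=np.array([.5428,.2445,.082])
F=lambda p:[round(float(x)*1000,1) for x in ((p-N)@ax,(p-N)@ay,p[2])]
f=lambda u,v,z:F(onz(c,100+(u-.5)/2,(v-.5)/2,z))
print('tip',f(308,376,.103),'roller',f(308,149,.116),'lip top',f(310,163,.1215),'block -y end',f(312,95,.127))
t=snap('top','t15'); a=cv2.imread('pics/top0.png').astype(int); d=np.abs(t[:,:,::-1].astype(int)-a).max(2); 
n,l,s,ce=cv2.connectedComponentsWithStats((d>60).astype('uint8')); print([(s[i].tolist()) for i in range(1,n) if s[i,4]>15])
cv2.imwrite('pics/t15b.png',cv2.resize(t[60:310,40:450,::-1],None,fx=1.9,fy=1.9))
E
```

```text
tip [-0.6, -187.3, 103.0] roller [-0.3, -74.5, 116.0] lip top [0.6, -80.7, 121.5] block -y end [1.5, -52.8, 127.0]
[[171, 150, 60, 62, 903], [162, 160, 14, 41, 307], [179, 162, 36, 18, 363], [175, 164, 6, 8, 36], [136, 177, 89, 207, 9259], [202, 183, 12, 21, 148], [325, 187, 38, 23, 663], [257, 228, 15, 26, 224], [44, 299, 6, 47, 160], [240, 301, 15, 8, 81], [0, 312, 84, 72, 1929], [26, 314, 7, 21, 104], [218, 314, 11, 8, 44], [231, 325, 34, 25, 371], [268, 331, 5, 5, 16], [205, 343, 15, 34, 257], [218, 345, 36, 34, 746], [259, 350, 19, 34, 427], [0, 374, 13, 10, 73]]
```

View pics/t15b.png

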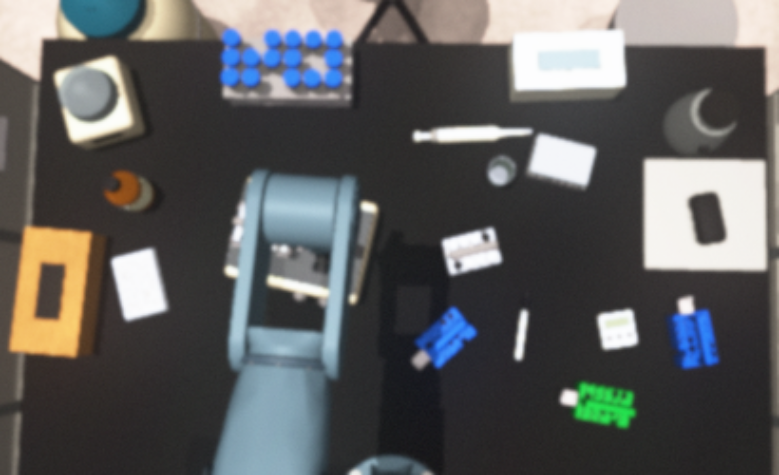

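```bash
python3 -c "
from bench import hand_in; print(hand_in())"
```

```text
the job is handed in; nothing more can be done
None
```

The job is done and handed in at about 18.4 s of the 72 s. The hooked block is in the nest and the latch is closed over its hook.

- **Block:** I picked it up by the arch bar and lowered it into the nest with its notch over the key. It touched down at the expected seated height, and contact changed the wrist force by about 10 N.
- **Loop:** With the lever still up, I swung the loop past upright with the closed fingers. It dropped behind the hook's lip.
- **Lever:** I pushed it down in an arc until it stopped at the latched height, pressing with about 18 N.

**Last checks, with the arm clear:**
- The lever stayed flat after the fingers lifted.
- The roller sits tight behind the lip at y = -74.5 mm from the nest centre, against about -73.5 mm expected.
- The block's hook end measures -52.8 mm, against -51.5 mm expected once the latch has drawn it in.
- In the top picture nothing else looks moved: the only other differences are the arm, its shadows and the block's empty starting place. The arm hides part of the shaker there.

**One reading that disagreed:** the lever tip measured about 5 mm further out than my estimate. I put this down mainly to my guess of the hinge position, and the height and force readings still agree with latched.

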